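# Lift the soaked grinder discs out of the pot with the T-tip skewer

## Task

Take the lifting skewer out of its stand, thread it down through the grinder discs in the white pot and feel gently for the slot in the foot plate hidden under them; once the tip has dropped through, turn it to lock it underneath. Lift the foot plate with all three discs out as one stack and stand it gently in the middle of the aluminium tray, the skewer left standing in it. Push lightly, do not touch the discs or the foot plate with the fingers, and leave the jar of honey, the lemon and the spice jar where they are.

Things in the scene. Friction and masses are not known exactly. Their poses are not given: they have to be found in the camera images.
- skewer_grip (a point): Centre of the orange grip of the loose lifting skewer (140 g): 18 x 18 mm square, 52 mm high, to be pinched across either pair of flats; steel pin ends show on its +x and -x flats. z points up from tip to grip. The underside of a 38 mm flange is 30 mm below this point; under it a rod 20 mm thick goes down to 88 mm below, its last 4 mm tapered to 15 mm. It hangs upright in the stand.
- skewer_tip (a point): Centre of the underside of the skewer's tip, 106 mm below skewer_grip, same axes. The tip is a T: a cross bar 20 mm long along skewer x, 5 mm wide, 5 mm high, on a neck 6.4 mm thick and 9 mm long between bar and rod. The bar passes the round bores of the discs at any angle, but the slot of the foot plate only when lined up with it.
- skewer_shoulder (a point): Centre of the lower end (shoulder) of the skewer's rod, 14 mm above skewer_tip. Through the slot, the T goes down until this shoulder rests on the insert, tip 14 mm below the insert's top face; with 4 mm of room above the bar it turns freely there. Turned 0.8 to 1.57 rad away from the slot it is locked and lifts plate and discs together.
- stand: Fixed wooden stand, 80 x 80 x 84 mm; origin at the centre of its underside. Its top board (z = 84 mm) has a 27 mm hole in the middle from which the skewer is drawn straight up: lift it at least 80 mm to clear.
- pot: Fixed round white pot, open at the top: outside radius 54 mm, inside radius about 48 mm, inner floor 5 mm above its origin, rim 65 mm above it; two dark bar handles reach out to y = +-74 mm at 48 mm height. Origin at the centre of its underside, z up.
- foot_plate: Loose steel foot plate (190 g) in the bottom of the pot under the discs: 86 mm across, 21 mm high, a 5 mm plate on four short feet. Origin at the centre of its underside, z up. In the middle is a brass insert with one slot (see foot_plate_top). More than 25 N between skewer and foot plate is too hard.
- foot_plate_top (a point): Centre of the insert's slot, 21 mm above the plate's origin. Insert: top face 0.5 mm, underside 5.5 mm below this point; too stiff to be turned by a light push. Slot 23.5 x 8.3 mm, right through; its length lies at an UNKNOWN angle, -1.3 to +1.3 rad from the plate's x axis (about z), hard to see down the narrow bores: find it by feel. The T falls in when within about 0.15 rad.
- disc_fine_center (a point): Centre of the lowest grinder disc (fine holes): steel, 84 mm across, 8 mm thick, 100 g, round bore 26 mm, loose; lies on the foot plate. z up.
- disc_medium_center (a point): Centre of the middle grinder disc (medium holes), same sizes, on the fine one.
- disc_coarse_center (a point): Centre of the top grinder disc (coarse holes), same sizes, on the medium one. The discs lie up to 1 mm off the foot plate's centre and can be nudged sideways by the rod. Masses vary by up to 30 per cent.
- tray: Fixed square aluminium tray 170 x 170 mm, rim 14 mm high, walls and floor 4 mm thick; origin at the centre of its underside, so its inner floor is 4 mm above the origin.
- honey_jar: Bystander: jar of honey, 55 mm across, 86 mm high; origin under its centre.
- lemon: Bystander: yellow lemon, 83 x 58 x 58 mm; origin under its centre.
- spice_jar: Bystander: spice jar with a red cap, 44 mm across, 98 mm high; origin under its centre.
There are look-alikes about, which are no part of the job. Leave any green look-alike of the part that bears disc_coarse_center alone.

How it is judged:
By the outcome, as a careful person would: the job done as asked, in the order asked, and still so for the second after the job is handed in, with the robot touching nothing.
It also fails if it takes over 72 s, if anything falls off the work surface, if the arm or the gripper's body presses on something with over 40 N, if the wrist force passes 120 N, or if a joint passes its speed limit or range.

## Robot

A 6-joint arm with a two-finger parallel gripper is mounted at the origin on a cart in front of the work surface, level with it; the furniture and walls round the work are solid. World frame = base frame: x ahead of the robot, y to its left, z up, the work surface at z = 0. Lengths are in m, angles in rad, forces in N, time in s.
With the tool pointing down it reaches from about 0.325 to 0.9 m from the base axis. Payload 6.1 kg.
Tool frame: the origin (TCP) lies midway between the tips of the shut fingers; the grasp point (between the pads) lies 19 mm behind it; z points along the fingers, y is the direction in which the jaws open and shut (so a half turn about z gives the same grasp; the last joint's range is limited). The gripper opens to 85 mm and grips with 20 to 120 N. Pads are 22 mm wide; open, the fingers measure 114 mm over their backs; the gripper's body (76 mm by 85 mm) begins 54 mm behind the grasp point. The pads swing forward as they close: fully open they stand 13 mm farther back than shut.
Start: joints at [1.11, 0.22, 1.526, -0, 1.395, -0.126], TCP at [0.205, 0.59, 0.197] pointing down, gripper open.
Joint ranges: [-2.98, 2.98], [-0.91, 2.08], [0.09, 2.57], [-1.24, 4.39], [0.2, 2.65], [-2.68, 2.68]. Speed limits (rad/s): [2.57, 2.57, 3.01, 3.14, 3.14, 3.14].

## Interface

Orientations are given as a rotation vector (axis times angle).
In Python, from station import read_state, read_camera, camera_info, sign_off, silhouettes, tip_of gives the robot as it stands.
- The arm moves only by the tool play_rows, never from a script. Its argument "rows" is text: rows parted by semicolons, each of 7 numbers parted by spaces: the shift along the tool's x, y, z as a fraction of full scale, then the turn, a rotation vector about the tool's x, y, z as a fraction of full scale, then the closure, from 0 (fully open) to 1 (shut). In form: x y z ax ay az hand; .... A call has 1 to 12 rows; each row is the pose to reach, as a shift and turn from the pose commanded when the call began, along the tool's axes at that moment, turning the shorter way round; what a row does not reach only later rows make up. Full scale, the value 1, is 0.1 m for a shift and 360 degrees for a turn. A row lasts 1/8 s, in which the tool goes at most 62.5 mm and 10.7 degrees, less where a joint would pass 70% of its speed; a pose out of reach is approached as far as the arm can. A call with a number of a shift or a turn outside -1 to 1 is refused whole. A call with a gripper value outside its range is refused whole. The fingers move at their own pace and stop on an object; the grip force is fixed at half the most. Time passes only in rows, so rows that repeat a pose let the fingers close. It gives the time, the measured TCP pose, the force and the opening at its end, in the units of the state.
- read_state(): the state, without advancing time (a new reading comes with each control period).
- read_camera(name): name is "scene" or "top" or "wrist"; returns the picture (384x512x3 uint8, blue, green, red); there is no depth.
- camera_info(name): a dict with "fx", "fy", "cx", "cy" (pixels), "position" and "orientation" of the camera in the world; the wrist camera has in their place "mount" (4x4, takes a point from camera to tool coordinates, whose origin is the TCP and whose axes are the flange's). Camera axes: x right, y up, looking along -z (the intrinsics and any distortion apply to the point x, -y, -z); pixel columns grow to the right and rows downward; lengths in m; the calibration is good to about 2 mm. A picture is of the moment at which its call begins: read the wrist's pose just before it. camera_info takes no time and is no camera call.
- sign_off(): hands the job in, once; it reports no verdict.
Trained networks look in the newest picture that a camera, given by its name, has taken for a name from the list of things; names that differ only in an ending like _2 or _b are one class to them, and where a whole thing is asked for, a point or a joint stands for the part that bears it (a point fixed in the world has none). Each returns a list of dicts, best first, with "p" (0 to 1); they miss things now and then, are a little off and sometimes report something else, mostly with a low value. They report only what shows in the picture. A call takes as long as a camera call. They do not tell look-alikes from the thing itself.
- silhouettes(target, camera): "region" (384x512 bool, what is visible of it) and "box" ([left, top, right, bottom] as shares, 0 to 1, of the picture: columns of its width, rows of its height, round what is visible of it).
- tip_of(target, camera): "centre" ([row, column] as shares, 0 to 1, of the picture: columns of its width, rows of its height: a listed point, or the origin of a listed thing).
The state is a dict: "time": time; "q": joint angles; "joint_vel": joint speeds; "joint_torque": joint torques, N m; "eef_pos": TCP position; "orientation": TCP orientation; "wrist_force": force on the tool from outside, world axes, zero at the start; "torque": the same for the moment, N m; "grip_width": opening from 0.0 (shut) to 1.0 (fully open).
Only numpy, scipy, OpenCV 4.12 (cv2) and the standard library are available. Lean on these libraries where they do the work, as an engineer would, in place of code of your own. Each camera call takes 0.05 s, during which the arm holds its last target.

## Working session

There is one attempt and no reset: what is moved stays moved. The work goes in short steps, Python scripts to look and compute and a tool call to move; the robot and the scene stay as the last step left them, time stands still between calls to the robot, and variables do not carry over. Pictures are saved under pics/ and viewed, and the job is handed in when it is done.

Besides the shell and the picture viewer there is one more tool, called after "Call:" by a JSON object that holds its "api" and its "payload". play_rows: Moves the arm, as the interface text tells. Shift numbers are shares of 0.1 m and turn numbers shares of 360 degrees, none past 1 either way. Its arguments: {"type":"object","properties":{"rows":{"type":"string"}},"required":["rows"]}

```bash
ls; mkdir -p pics; python3 - <<'E'
from station import *
import cv2
s=read_state(); print({k:(v if not hasattr(v,'round') else v) for k,v in s.items()})
for c in ("scene","top","wrist"):
    print(c,camera_info(c))
    cv2.imwrite(f"pics/a_{c}.png",read_camera(c))
E
```

```text
pics
{'time': 0.0, 'q': array([ 1.10994962e+00,  2.21209619e-01,  1.52762831e+00, -3.20981213e-05,
        1.39467278e+00, -1.26091974e-01]), 'joint_vel': array([-9.24275881e-06,  1.68906398e-03, -3.78844778e-04,  6.75442814e-04,
        3.60559382e-04,  1.46708716e-03]), 'joint_torque': array([-1.91806866e-03, -4.96883905e+01, -3.89405143e+01, -4.04168004e-04,
        1.06235550e-02, -5.00510566e-05]), 'eef_pos': array([0.20504587, 0.58969906, 0.19580042]), 'orientation': array([-5.23283351e-01, -3.09717204e+00,  2.89793511e-03]), 'wrist_force': array([-0.80163321, -0.58272776, -0.24896819]), 'torque': array([0.00731297, 0.02590708, 0.04458505]), 'grip_width': 0.9943193398913782}
scene {'fx': 479.0599043368231, 'fy': 479.0599043368231, 'cx': 265.32274721123093, 'cy': 189.1977311619957, 'position': array([ 0.15958054, -0.34888036,  0.84294143]), 'orientation': array([ 0.77549991, -0.24448012, -0.63317834])}
top {'fx': 355.97398339197815, 'fy': 355.97398339197815, 'cx': 251.78306947614263, 'cy': 192.38151279261106, 'position': array([0.48059368, 0.24133768, 0.93866709]), 'orientation': array([ 0.13892397, -0.13580885, -1.57353687])}
wrist {'fx': 305.07005810293487, 'fy': 305.07005810293487, 'cx': 257.67887960400185, 'cy': 194.31968678368153, 'mount': array([[-9.10740166e-05,  9.63296125e-01,  2.68440993e-01,
         6.84346094e-02],
       [ 9.99999785e-01,  2.61887253e-04, -6.00508055e-04,
         4.57380174e-04],
       [-6.48768357e-04,  2.68440881e-01, -9.63295942e-01,
        -1.78099126e-01],
       [ 0.00000000e+00,  0.00000000e+00,  0.00000000e+00,
         1.00000000e+00]])}
```

View pics/a_scene.png

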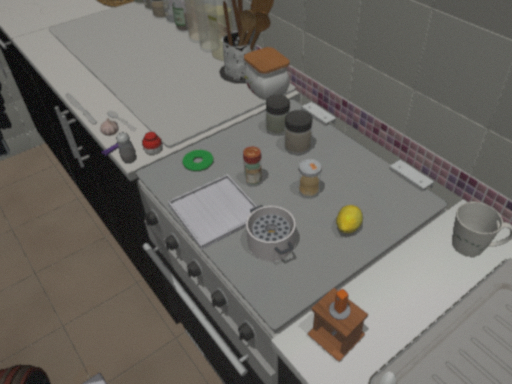

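View pics/a_top.png

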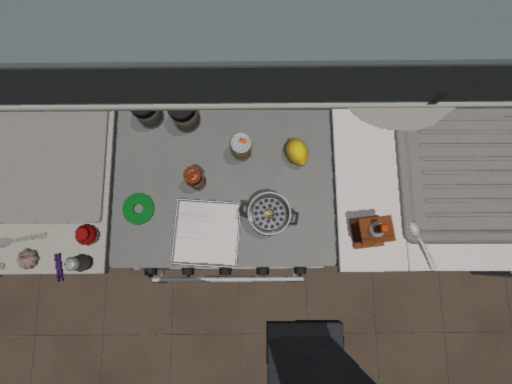

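View pics/a_wrist.png

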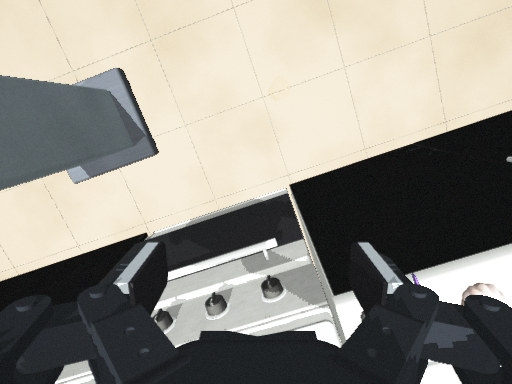

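```bash
cat > h.py <<'E'
from station import *
import numpy as np, cv2
from scipy.spatial.transform import Rotation as R
def cam(name,s=None):
    i=camera_info(name); K=(i['fx'],i['fy'],i['cx'],i['cy'])
    if 'mount' in i:
        s=s or read_state()
        Rt=R.from_rotvec(s['orientation']).as_matrix(); M=np.array(i['mount'])
        return K,Rt@M[:3,3]+s['eef_pos'],Rt@M[:3,:3]
    return K,np.array(i['position']),R.from_rotvec(i['orientation']).as_matrix()
def proj(C,p):
    K,t,Q=C; c=Q.T@(np.asarray(p,float)-t); d=-c[2]
    return np.array([K[2]+K[0]*c[0]/d, K[3]-K[1]*c[1]/d])
def ray(C,uv):
    K,t,Q=C; v=Q@np.array([(uv[0]-K[2])/K[0],-(uv[1]-K[3])/K[1],-1.]); return t,v/np.linalg.norm(v)
def atz(C,uv,z):
    t,v=ray(C,uv); return t+v*(z-t[2])/v[2]
def tri(obs):
    A=np.zeros((3,3));b=np.zeros(3)
    for C,uv in obs:
        t,v=ray(C,uv);P=np.eye(3)-np.outer(v,v);A+=P;b+=P@t
    p=np.linalg.solve(A,b)
    return p,[np.round(proj(C,p)-uv,1) for C,uv in obs]
def tip(n,c):
    r=tip_of(n,c)
    return [(np.array([d['centre'][1]*512,d['centre'][0]*384]),d['p']) for d in r]
E
python3 - <<'E'
from h import *
Cs,Ct=cam('scene'),cam('top')
for n in ['skewer_grip','stand','pot','disc_coarse_center','tray','honey_jar','lemon','spice_jar']:
    a=tip(n,'scene');b=tip(n,'top')
    print(n,[(np.round(u,1),round(p,2)) for u,p in a],[(np.round(u,1),round(p,2)) for u,p in b])
    if a and b: p,e=tri([(Cs,a[0][0]),(Ct,b[0][0])]);print('   ',p.round(4),e)
print(read_state()['time'])
E
```

```text
skewer_grip [(array([343.6, 299.8]), 0.88)] [(array([380.8, 226.3]), 0.76), (array([293.5, 154.7]), 0.27)]
    [ 0.5438 -0.0551  0.1133] [array([ 0.4, -0.1]), array([-0.2,  0.3])]
stand [(array([336.4, 334.5]), 0.59)] [(array([365.4, 228.6]), 0.98)]
    [ 0.5444 -0.0552 -0.0066] [array([ 2.1, -0.5]), array([-0.8,  1.4])]
pot [(array([272.7, 242.2]), 0.92)] [(array([267.9, 214.3]), 0.95)]
    [ 0.5866  0.2007 -0.0032] [array([ 0.4, -0.1]), array([-0.2,  0.3])]
disc_coarse_center [(array([197. , 155.8]), 0.9), (array([270.8, 230. ]), 0.78), (array([347.8, 223.6]), 0.22)] [(array([268.5, 212.8]), 0.71)]
    [0.5053 0.231  0.2984] [array([28.6, -9.1]), array([-10.1,  28.3])]
tray [(array([218.1, 211. ]), 0.76)] [(array([206. , 229.9]), 0.83)]
    [ 0.547   0.3655 -0.0098] [array([ 0.4, -0. ]), array([-0.2,  0.3])]
honey_jar [(array([308.2, 188.5]), 0.77)] [(array([241.5, 151.6]), 0.7)]
    [0.7552 0.2702 0.0115] [array([ 0.5, -0.1]), array([-0.2,  0.4])]
lemon [(array([347.9, 225.9]), 0.65), (array([335.3, 335.1]), 0.16)] [(array([295.3, 151.7]), 0.57)]
    [0.754  0.1253 0.0015] [array([ 1.7, -0.6]), array([-0.8,  1.4])]
spice_jar [(array([250.1, 183. ]), 0.67), (array([270. , 233.5]), 0.46)] [(array([198.2, 183.2]), 0.98)]
    [ 0.6685  0.39   -0.0049] [array([ 2.1, -0.4]), array([-1. ,  1.8])]
0.95
```

```bash
python3 - <<'E'
from h import *
a=cv2.imread('pics/a_scene.png');b=cv2.imread('pics/a_top.png')
f=lambda im,x,y,w:cv2.resize(im[y-w:y+w,x-w:x+w],(390,390),interpolation=cv2.INTER_CUBIC)
cv2.imwrite('pics/b1.png',np.vstack([np.hstack([f(a,340,315,45),f(b,375,230,40)])]))
cv2.imwrite('pics/b2.png',np.vstack([np.hstack([f(a,270,232,40),f(b,268,214,40)])]))
E
```

```text
(no output)
```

View pics/b1.png

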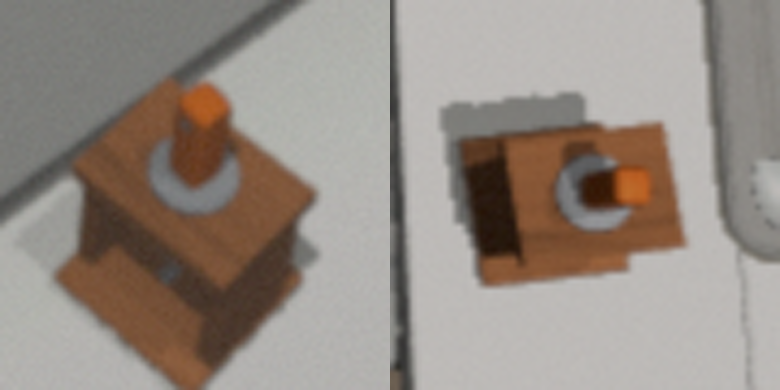

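View pics/b2.png

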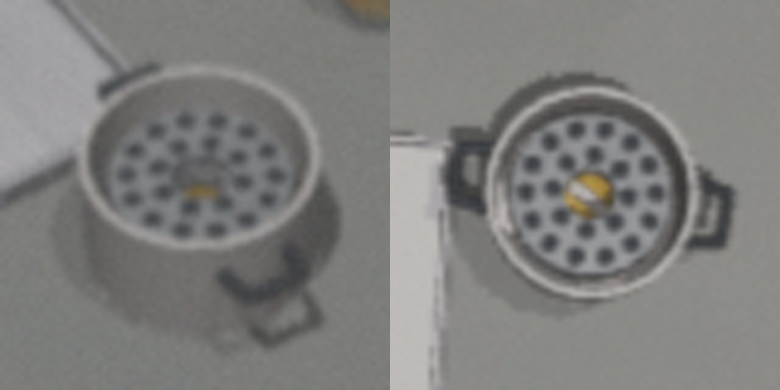

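```bash
cat >> h.py <<'E'
def down(yaw):  # tool z down, tool x axis at world angle yaw
    x=np.array([np.cos(yaw),np.sin(yaw),0]);z=np.array([0,0,-1.]);return np.column_stack([x,np.cross(z,x),z])
def plan(p,yaw,s=None):
    s=s or read_state();Q=R.from_rotvec(s['orientation']).as_matrix()
    d=Q.T@(np.array(p)-s['eef_pos'])/0.1
    r=R.from_matrix(Q.T@down(yaw)).as_rotvec()/(2*np.pi)
    print('shift',d.round(3),'turn',r.round(4))
def where(s=None):
    s=s or read_state();Q=R.from_rotvec(s['orientation']).as_matrix()
    print('t',round(s['time'],2),'pos',np.round(s['eef_pos'],4),'yaw',round(np.arctan2(Q[1,0],Q[0,0]),4),'z',Q[:,2].round(4),'q',np.round(s['q'],3),'F',np.round(s['wrist_force'],1),'T',np.round(s['torque'],2),'g',round(s['grip_width'],3))
E
python3 - <<'E'
from h import *
where()
plan([0.544,-0.055,0.3],0.1)
plan([0.5,0.2,0.3],0.1)
E
```

```text
t 0.95 pos [0.2054 0.5903 0.1969] yaw 2.8068 z [-0.  0. -1.] q [ 1.11   0.22   1.526  0.     1.395 -0.126] F [ 0.2 -0.4 -0.2] T [-0.   -0.03 -0.03] g 0.997
shift [-5.319 -4.982 -1.031] turn [-0.     -0.      0.4308]
shift [-4.065 -2.718 -1.031] turn [-0.     -0.      0.4308]
```

Call:
{"api": "play_rows", "payload": {"rows": "-1 -0.95 -1 0 0 0 0; -1 -0.95 -1 0 0 0 0; -1 -0.95 -1 0 0 0 0"}}

```text
time: 1.32
eef_pos: [0.2695, 0.4665, 0.2988]
orientation: [0.524, 3.096, 0.002]
wrist_force: [0.4, -0.4, 0.7]
grip_width: 0.996
```

Call:
{"api": "play_rows", "payload": {"rows": "-1 -0.95 0 0 0 0 0; -1 -0.95 0 0 0 0 0; -1 -0.95 0 0 0 0 0"}}

```text
time: 1.7
eef_pos: [0.3333, 0.3425, 0.2973]
orientation: [0.529, 3.095, 0.0]
wrist_force: [-0.1, 1.5, 0.4]
grip_width: 1.0
```

Call:
{"api": "play_rows", "payload": {"rows": "-1 -0.95 0 0 0 0 0; -1 -0.95 0 0 0 0 0; -1 -0.95 0 0 0 0 0"}}

```text
time: 2.08
eef_pos: [0.3962, 0.2205, 0.297]
orientation: [0.529, 3.096, -0.0]
wrist_force: [-0.7, 1.0, 0.6]
grip_width: 0.998
```

Call:
{"api": "play_rows", "payload": {"rows": "-1 -0.1 0.5 0 0 0.1825 0; -1 -0.1 0.5 0 0 0.1825 0; -1 -0.1 0.5 0 0 0.1825 0; -1 -0.1 0.5 0 0 0.1825 0; -1 -0.1 0.5 0 0 0.1825 0; -1 -0.1 0.5 0 0 0.1825 0; -1 -0.1 0.5 0 0 0.1825 0"}}

```text
time: 2.95
eef_pos: [0.486, 0.1816, 0.2468]
orientation: [-2.117, -2.32, -0.0]
wrist_force: [1.0, -1.2, -0.3]
grip_width: 0.997
```

```bash
python3 - <<'E'
from h import *
where(); plan([0.593,0.133,0.165],1.66)
E
```

```text
t 2.95 pos [0.486  0.1816 0.2468] yaw 1.662 z [-3.e-04  6.e-04 -1.e+00] q [ 2.050e-01 -6.500e-02  1.736e+00  1.000e-03  1.471e+00  1.140e-01] F [ 1.  -1.2 -0.3] T [ 0.02 -0.    0.01] g 0.997
shift [-0.582  1.022  0.817] turn [-0.     -0.0001  0.0003]
```

Call:
{"api": "play_rows", "payload": {"rows": "-0.58 1 0.8 0 0 0 0; -0.58 1 0.8 0 0 0 0; -0.58 1 0.8 0 0 0 0; -0.58 1 0.8 0 0 0 0"}}

```text
time: 3.45
eef_pos: [0.5905, 0.1318, 0.1659]
orientation: [-2.117, -2.318, 0.002]
wrist_force: [-0.0, 0.9, 0.1]
grip_width: 0.994
```

```bash
python3 - <<'E'
from h import *
where(); C=cam('wrist'); im=read_camera('wrist'); cv2.imwrite('pics/c1.png',im)
print(tip('disc_coarse_center','wrist'),tip('pot','wrist'),tip('foot_plate_top','wrist'),[ (d['p'],d['box']) for d in silhouettes('foot_plate','wrist')])
print(proj(C,[.587,.201,.025]))
E
```

```text
t 3.45 pos [0.5905 0.1318 0.1659] yaw 1.6616 z [-2.5e-03  3.0e-04 -1.0e+00] q [ 0.089  0.198  1.611  0.     1.334 -0.002] F [-0.   0.9  0.1] T [ 0.01 -0.06 -0.06] g 0.994
[(array([259.6864, 106.9056]), 0.68)] [(array([257.0752, 108.288 ]), 0.94)] [(array([254.9248, 110.8992]), 0.78), (array([256.6144, 109.4016]), 0.7)] [(0.85, [0.4752, 0.2573, 0.5256, 0.3188])]
[260.89946862 108.86208514]
```

View pics/c1.png

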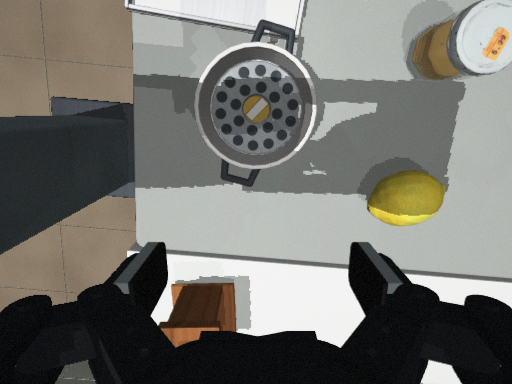

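```bash
python3 - <<'E'
from h import *
im=cv2.imread('pics/c1.png')
cv2.imwrite('pics/c2.png',cv2.resize(im[36:181,180:335],(780,730)[0:2],interpolation=cv2.INTER_CUBIC)[:600] if 0 else cv2.resize(im[85:133,230:284],(780,600)[0:2],interpolation=cv2.INTER_CUBIC))
E
```

```text
(no output)
```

View pics/c2.png

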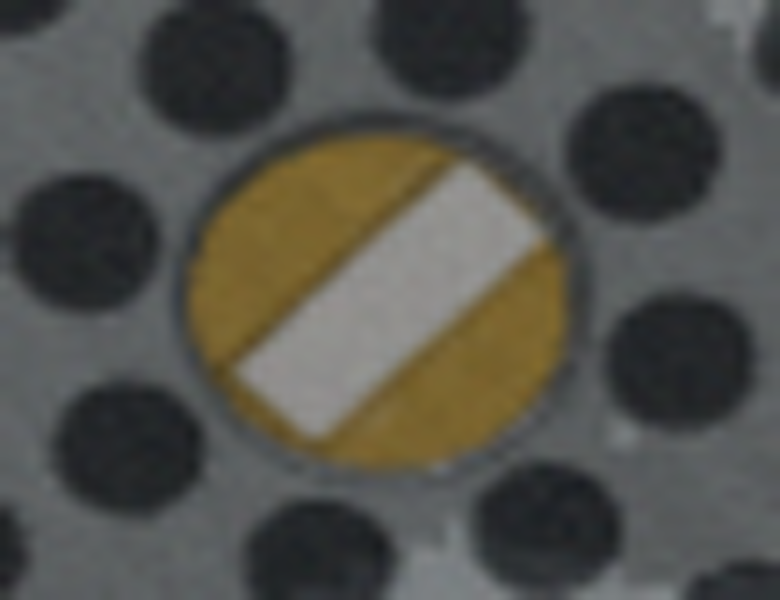

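```bash
python3 - <<'E'
from h import *
C=cam('wrist')
P=[atz(C,(230+u*54/780-.5*0,85+v*48/600),.0255) for u,v in [(237,372),(458,162),(318,440),(548,238)]]
A,B,c,D=P
for x,y in((A,B),(c,D)): d=y-x;print(np.arctan2(d[1],d[0]),np.linalg.norm(d))
for x,y in((A,c),(B,D)): d=y-x;print(np.arctan2(d[1],d[0]),np.linalg.norm(d))
print(np.mean(P,0))
im=cv2.imread('pics/c1.png');hsv=cv2.cvtColor(im,cv2.COLOR_BGR2HSV)
# brass mask centroid incl slot, disc ring, pot rim
m=((hsv[...,1]>100)&(hsv[...,0]>10)&(hsv[...,0]<35)).astype(np.uint8);m[:85]=0;m[133:]=0;m[:,:230]=0;m[:,284:]=0
h=cv2.convexHull(cv2.findNonZero(m));e=cv2.fitEllipse(h);print(e,atz(C,e[0],.0255))
cv2.imwrite('pics/c3.png',cv2.resize(im[36:181,180:335],(620,580),interpolation=cv2.INTER_CUBIC))
E
```

```text
0.9014959239474102 0.02255363521377876
0.8671577017410699 0.022659581911455024
-0.6676643084954821 0.007839430511149353
-0.6570681503366617 0.008618001616415308
[0.58440904 0.20089021 0.0255    ]
((255.72178649902344, 108.6102066040039), (25.58306121826172, 26.30970001220703), 140.3508758544922) [0.5830861  0.20145001 0.0255    ]
```

View pics/c3.png

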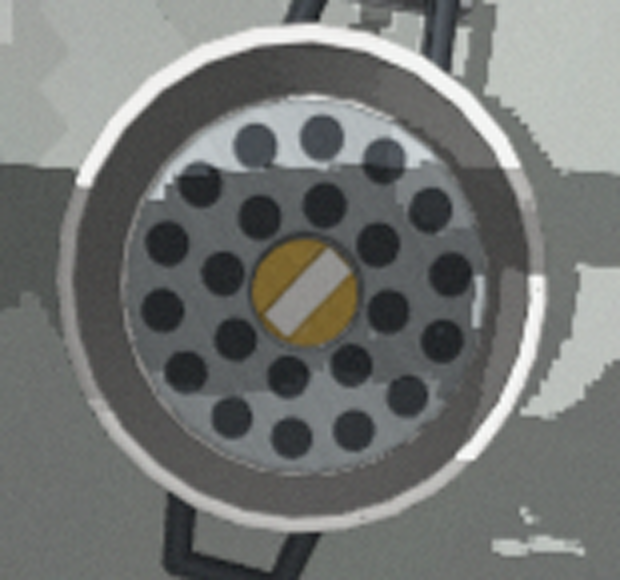

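Call:
{"api": "play_rows", "payload": {"rows": "-0.8 -1 -0.2 0 0 0 0; -0.8 -1 -0.2 0 0 0 0; -0.8 -1 -0.2 0 0 0 0"}}

```text
time: 4.08
eef_pos: [0.4967, 0.0415, 0.1884]
orientation: [2.12, 2.315, 0.002]
wrist_force: [1.2, -0.9, 1.0]
grip_width: 1.002
```

Call:
{"api": "play_rows", "payload": {"rows": "-0.95 -1 0.1 0 0 0 0; -0.95 -1 0.1 0 0 0 0; -0.95 -1 0.1 0 0 0 0"}}

```text
time: 4.45
eef_pos: [0.4062, -0.0619, 0.1773]
orientation: [2.121, 2.315, 0.001]
wrist_force: [-0.1, 0.2, -0.0]
grip_width: 0.997
```

Call:
{"api": "play_rows", "payload": {"rows": "-0.6 0 0.1 0 0 0 0; -0.6 0 0.1 0 0 0 0; -0.6 0 0.1 0 0 0 0"}}

```text
time: 4.82
eef_pos: [0.4134, -0.1199, 0.1673]
orientation: [2.12, 2.318, 0.001]
wrist_force: [-0.4, 0.2, 0.6]
grip_width: 1.001
```

```bash
python3 - <<'E'
from h import *
where(); C=cam('wrist'); im=read_camera('wrist'); cv2.imwrite('pics/d1.png',im)
print(tip('skewer_grip','wrist'))
u=proj(C,[.544,-.055,.114]);print(u)
x,y=int(u[0]),int(u[1]);x=min(max(x,40),472);y=min(max(y,40),344)
cv2.imwrite('pics/d2.png',cv2.resize(im[y-40:y+40,x-40:x+40],(600,600),interpolation=cv2.INTER_CUBIC))
E
```

```text
t 4.83 pos [ 0.4134 -0.1199  0.1673] yaw 1.6599 z [ 8.e-04  5.e-04 -1.e+00] q [-4.670e-01 -2.420e-01  2.041e+00  1.000e-03  1.342e+00 -5.560e-01] F [-0.4  0.2  0.6] T [-0.03 -0.01 -0.03] g 1.001
[(array([431.8208, 128.9856]), 0.74), (array([377.2928, 124.416 ]), 0.55)]
[440.14490009 131.18166418]
```

View pics/d1.png

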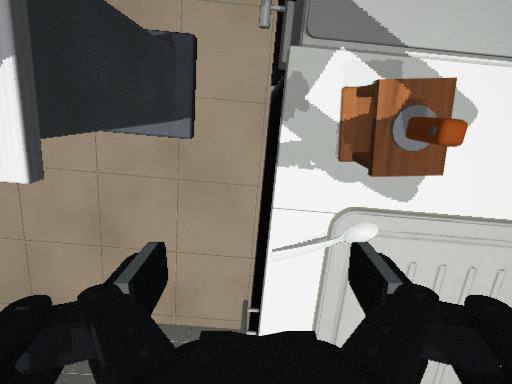

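View pics/d2.png

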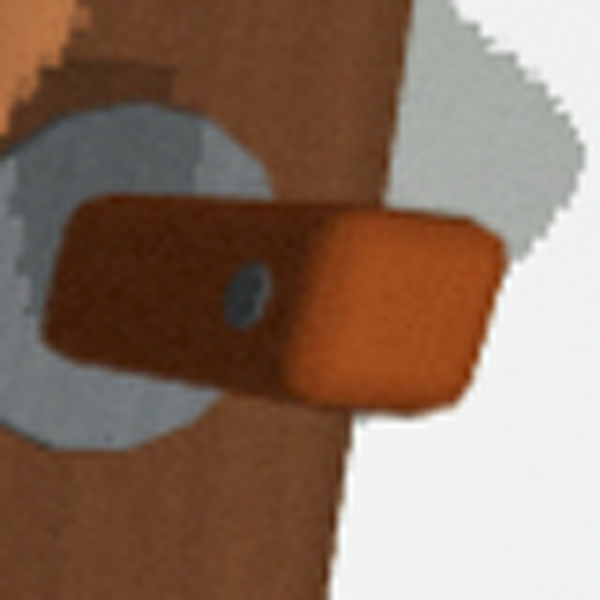

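```bash
python3 - <<'E'
from h import *
C=cam('wrist')
u=proj(C,[.544,-.055,.114]);x0,y0=int(u[0])-40,int(u[1])-40
f=lambda a,b:atz(C,(x0+a*80/600,y0+b*80/600),.140)
for a,b in [((500,265),(470,385)),((315,245),(293,370)),((350,208),(480,222)),((310,400),(440,410))]:
    d=f(*b)-f(*a);print(np.degrees(np.arctan2(d[1],d[0])))
print(f(398,310), np.linalg.norm(f(505,320)-f(305,305)))
plan([.550,-.123,.19],1.66)
E
```

```text
-88.92855918741778
-85.86043031756671
-0.6544267372447049
0.8941269131164498
[ 0.53720713 -0.05438055  0.14      ] 0.017959721954848462
shift [-0.162  1.358 -0.227] turn [ 0.0001 -0.      0.0003]
```

Call:
{"api": "play_rows", "payload": {"rows": "0 0.7 -0.4 0 0 0 0; 0 1 -0.4 0 0 0 0; 0 1 -0.4 0 0 0 0"}}

```text
time: 5.3
eef_pos: [0.5152, -0.1097, 0.2075]
orientation: [2.115, 2.322, 0.002]
wrist_force: [-0.7, 0.1, 0.5]
grip_width: 1.001
```

Call:
{"api": "play_rows", "payload": {"rows": "-0.15 0.36 0 0 0 0 0; -0.15 0.36 0 0 0 0 0; -0.15 0.36 0 0 0 0 0"}}

```text
time: 5.68
eef_pos: [0.5486, -0.1223, 0.2066]
orientation: [-2.118, -2.319, 0.001]
wrist_force: [0.4, -0.2, -0.4]
grip_width: 0.999
```

```bash
python3 - <<'E'
from h import *
where(); C=cam('wrist'); im=read_camera('wrist'); cv2.imwrite('pics/e1.png',im)
print(tip('skewer_grip','wrist'))
s=silhouettes('skewer_grip','wrist');print([(d['p'],d['box']) for d in s])
u=proj(C,[.544,-.055,.14]);print(u)
x,y=int(u[0]),int(u[1]);print(x,y)
cv2.imwrite('pics/e2.png',cv2.resize(im[y-40:y+40,x-40:x+40],(600,600),interpolation=cv2.INTER_CUBIC))
hsv=cv2.cvtColor(im,cv2.COLOR_BGR2HSV)
E
```

```text
t 5.67 pos [ 0.5486 -0.1223  0.2066] yaw 1.6612 z [-1.4e-03  5.0e-04 -1.0e+00] q [-0.36   0.065  1.68   0.     1.397 -0.45 ] F [ 0.4 -0.2 -0.4] T [-0.01  0.   -0.  ] g 0.999
[(array([250.624 , 108.9024]), 0.65)]
[(0.83, [0.4525, 0.2245, 0.5361, 0.3365])]
[259.96610074 111.07640981]
259 111
```

View pics/e2.png

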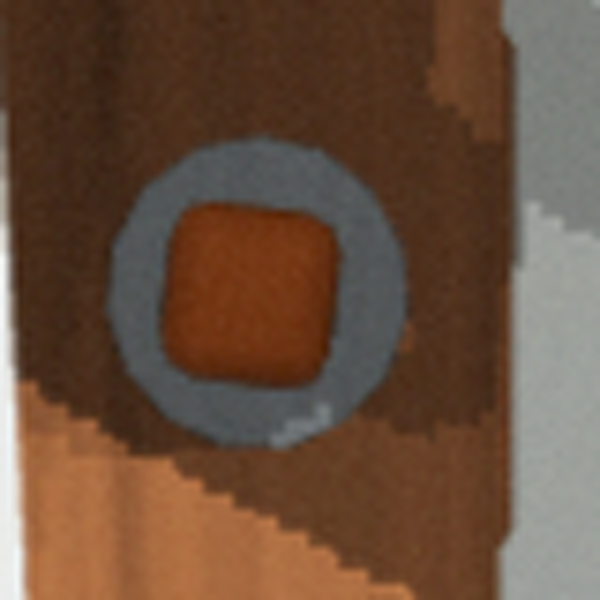

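```bash
python3 - <<'E'
from h import *
C=cam('wrist')
g=lambda a,b:(219+a*80/600,71+b*80/600)
print(atz(C,g(251,295),.140),atz(C,g(257,292),.087))
im=cv2.imread('pics/e1.png');hsv=cv2.cvtColor(im,cv2.COLOR_BGR2HSV)[90:130,225:280]
m=((hsv[...,1]>190)&(hsv[...,0]<14)).astype(np.uint8)
n,l,st,ce=cv2.connectedComponentsWithStats(m);k=l[20,27];print(st[k],ce[k]+[225,90],atz(C,ce[k]+[225,90],.140),cv2.minAreaRect(cv2.findNonZero((l==k).astype(np.uint8))))
plan([.540,-.0545,.17],np.pi/2)
E
```

```text
[ 0.53856475 -0.05552832  0.14      ] [ 0.53847261 -0.0552944   0.087     ]
[ 16   8  23  24 463] [252.0475162  109.64794816] [ 0.53819781 -0.05504719  0.14      ] ((27.046154022216797, 19.630769729614258), (21.582042694091797, 22.326250076293945), 7.125016689300537)
shift [ 0.688 -0.027  0.372] turn [0.     0.     0.0143]
```

```bash
python3 - <<'E'
from h import *
a,b=cam('scene'),cam('top')
print(atz(a,(342.5,293.8),.14),atz(b,(384.4,228.4),.14),tri([(a,(342.5,293.8)),(b,(384.4,228.4))]))
print(atz(b,(269.,213.6),.0255))
E
```

```text
[ 0.53590852 -0.05585219  0.14      ] [ 0.53765182 -0.05354991  0.14      ] (array([ 0.53773824, -0.05461127,  0.13687193]), [array([ 0.1, -0. ]), array([-0. ,  0.1])])
[0.58597731 0.19859907 0.0255    ]
```

Call:
{"api": "play_rows", "payload": {"rows": "0.68 -0.045 0 0 0 0.0143 0; 0.68 -0.045 0 0 0 0.0143 0; 0.68 -0.045 0.3 0 0 0.0143 0; 0.68 -0.045 0.4 0 0 0.0143 0; 0.68 -0.045 0.4 0 0 0.0143 0"}}

```text
time: 6.45
eef_pos: [0.5383, -0.0563, 0.1663]
orientation: [-2.221, -2.22, 0.002]
wrist_force: [-0.6, -0.6, 0.1]
grip_width: 0.996
```

```bash
python3 - <<'E'
from h import *
where(); plan([.5383,-.055,.097],np.pi/2)
im=read_camera('wrist'); cv2.imwrite('pics/f1.png',im)
E
```

```text
t 6.45 pos [ 0.5383 -0.0563  0.1663] yaw 1.57 z [-1.7e-03  2.0e-04 -1.0e+00] q [-0.25   0.046  1.778 -0.     1.32  -0.249] F [-0.6 -0.6  0.1] T [ 0.03  0.04 -0.01] g 0.996
shift [0.013 0.002 0.693] turn [-0.0003 -0.     -0.0001]
```

View pics/f1.png

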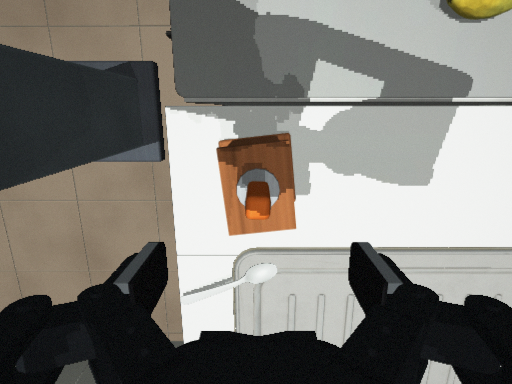

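Call:
{"api": "play_rows", "payload": {"rows": "0.013 0 0.4 0 0 0 0; 0.013 0 0.69 0 0 0 0; 0.013 0 0.69 0 0 0 0; 0.013 0 0.69 0 0 0 0; 0.013 0 0.69 0 0 0 0.5; 0.013 0 0.69 0 0 0 1; 0.013 0 0.69 0 0 0 1; 0.013 0 0.69 0 0 0 1; 0.013 0 0.69 0 0 0 1; 0.013 0 0.69 0 0 0 1"}}

```text
time: 7.75
eef_pos: [0.5391, -0.0547, 0.0984]
orientation: [2.222, 2.221, -0.0]
wrist_force: [-2.5, 0.3, 5.8]
grip_width: 0.185
```

```bash
python3 - <<'E'
from h import *
where()
cv2.imwrite('pics/g1.png',read_camera('wrist'))
E
```

```text
t 7.75 pos [ 0.5391 -0.0547  0.0984] yaw 1.5704 z [ 1.e-04 -2.e-04 -1.e+00] q [-0.247  0.116  1.838 -0.     1.188 -0.246] F [-2.5  0.3  5.8] T [0.01 0.42 0.04] g 0.185
```

View pics/g1.png

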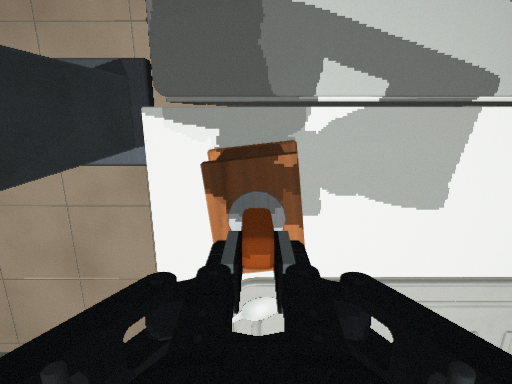

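Call:
{"api": "play_rows", "payload": {"rows": "0 0 -0.2 0 0 0 1; 0 0 -0.6 0 0 0 1; 0 0 -1 0 0 0 1; 0 0 -1 0 0 0 1; 0 0 -1 0 0 0 1"}}

```text
time: 8.43
eef_pos: [0.5384, -0.0545, 0.1967]
orientation: [-2.221, -2.22, 0.001]
wrist_force: [-0.0, 0.4, -2.1]
grip_width: 0.183
```

```bash
python3 - <<'E'
from h import *
where(); plan([.585,.2005,.199],np.pi/2+.89)
for n in('wrist','scene'):cv2.imwrite(f'pics/h_{n}.png',read_camera(n))
a=cv2.imread('pics/h_scene.png');C=cam('scene')
print(proj(C,[.539,-.055,.214]),proj(C,[.539,-.055,.108]))
E
```

```text
t 8.43 pos [ 0.5384 -0.0545  0.1967] yaw 1.5702 z [-1.5e-03  4.0e-04 -1.0e+00] q [-0.247  0.021  1.745  0.     1.377 -0.246] F [-0.   0.4 -2.1] T [-0.   -0.01 -0.02] g 0.183
shift [ 2.55   0.465 -0.023] turn [-0.0002 -0.0002 -0.1417]
[347.71437752 266.46402868] [341.76420853 302.78151242]
```

View pics/h_wrist.png

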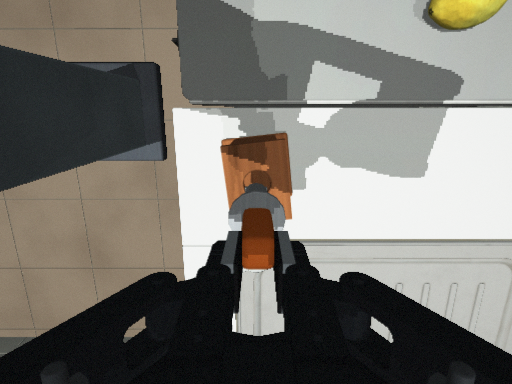

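View pics/h_scene.png

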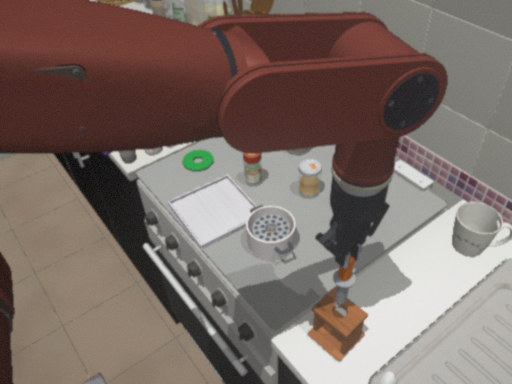

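Call:
{"api": "play_rows", "payload": {"rows": "1 0.5 0 0 0 -0.1417 1; 1 0.5 0 0 0 -0.1417 1; 1 0.5 0 0 0 -0.1417 1; 1 0.5 0 0 0 -0.1417 1; 1 0.5 0 0 0 -0.1417 1"}}

```text
time: 9.15
eef_pos: [0.588, 0.0456, 0.1957]
orientation: [-1.04, -2.961, 0.002]
wrist_force: [-0.4, -0.8, -1.3]
grip_width: 0.18
```

```bash
python3 - <<'E'
from h import *
where(); plan([.638,.158,.172],np.pi/2+.89)
E
```

```text
t 9.15 pos [0.588  0.0456 0.1957] yaw 2.4663 z [-3.4e-03  1.0e-04 -1.0e+00] q [-0.056  0.141  1.619 -0.     1.385 -0.952] F [-0.4 -0.8 -1.3] T [-0.01 -0.   -0.01] g 0.18
shift [0.312 1.19  0.235] turn [-0.0003 -0.0004  0.0009]
```

Call:
{"api": "play_rows", "payload": {"rows": "0.3 1 0.24 0 0 0 1; 0.3 1 0.24 0 0 0 1; 0.3 1 0.24 0 0 0 1; 0.3 1 0.24 0 0 0 1; 0.3 1 0.24 0 0 0 1"}}

```text
time: 9.78
eef_pos: [0.6284, 0.1408, 0.1737]
orientation: [-1.051, -2.96, 0.001]
wrist_force: [-0.6, -0.2, -0.8]
grip_width: 0.185
```

```bash
python3 - <<'E'
from h import *
where(); im=read_camera('wrist');cv2.imwrite('pics/i1.png',im)
C=cam('wrist');u=proj(C,[.585,.201,.025]);print(u)
s=read_state();T=s['eef_pos'];print('tip pred',proj(C,T+[0,0,.019-.106]))
x,y=map(int,u);print(x,y)
cv2.imwrite('pics/i2.png',cv2.resize(im[y-30:y+30,x-30:x+30],(600,600),interpolation=cv2.INTER_CUBIC))
cv2.imwrite('pics/i3.png',cv2.resize(im[150:240,205:310],(700,600),interpolation=cv2.INTER_CUBIC))
E
```

```text
t 9.78 pos [0.6284 0.1408 0.1737] yaw 2.4595 z [-5.e-04 -3.e-04 -1.e+00] q [ 0.098  0.282  1.497 -0.     1.363 -0.79 ] F [-0.6 -0.2 -0.8] T [-0.03 -0.04 -0.01] g 0.185
[275.86562626 106.01996763]
tip pred [257.20623206 188.66165456]
275 106
```

View pics/i1.png

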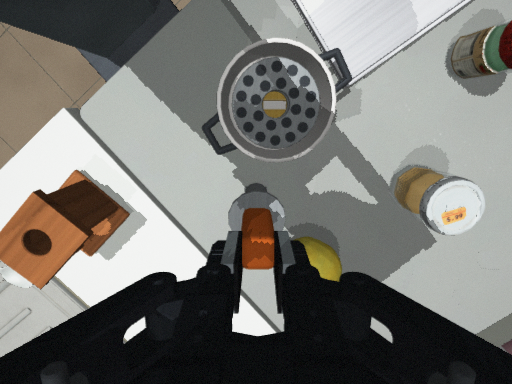

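View pics/i2.png

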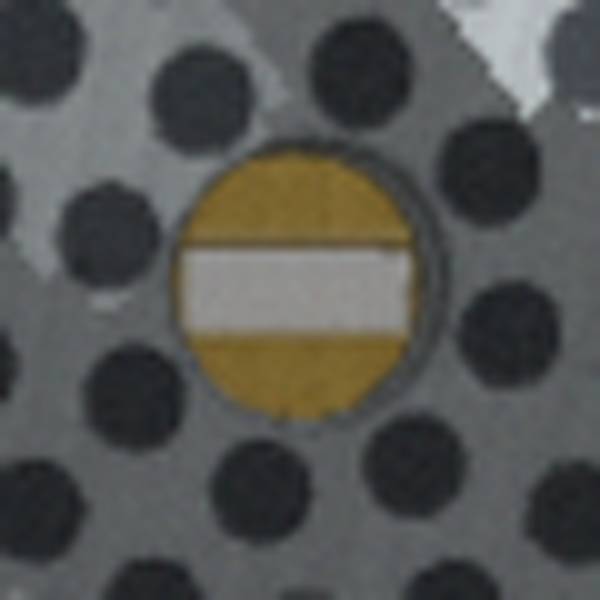

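View pics/i3.png

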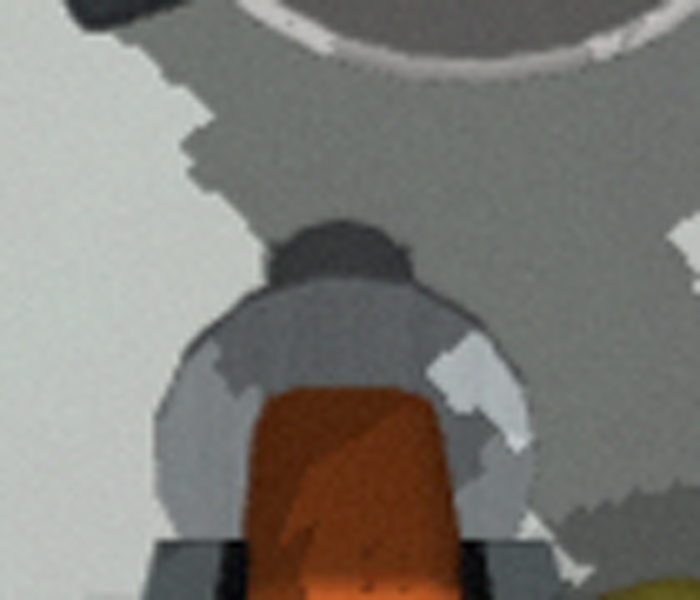

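```bash
python3 - <<'E'
from h import *
s=read_state();C=cam('wrist',s);Q=R.from_rotvec(s['orientation']).as_matrix();T=s['eef_pos']
def pr(x,y,dz):  # tool x,y, dz above grip centre
    return proj(C,T+Q@np.array([x,y,-.019-dz]))
th=np.linspace(0,2*np.pi,73)
for r,dz in [(.010,-.080),(.010,-.084),(.0075,-.088),(.019,-.030),(.019,-.0265)]:
    P=np.array([pr(r*np.cos(t),r*np.sin(t),dz) for t in th]);print(r,dz,'rows',P[:,1].min().round(1),P[:,1].max().round(1),'cols',P[:,0].min().round(1),P[:,0].max().round(1))
print('bar',pr(0,.01,-.106),pr(0,-.01,-.106),pr(.0025,.01,-.101),'grip bottom far edge',pr(.009,0,-.026), 'grip top far',pr(.009,0,.026))
print('dx1mm',pr(.001,0,-.084)-pr(0,0,-.084))
# slot centre
x0,y0=245,76
sl=np.mean([[180,247],[412,247],[186,335],[412,335]],0)
for a,b in[(178,414)]: pass
us=(x0+sl[0]*.1,y0+sl[1]*.1);print('slot px',us)
p=atz(C,us,.0255);print('slot',p)
p2=atz(C,(us[0],us[1]),.020);print(p2)
E
```

```text
0.01 -0.08 rows 184.8 208.3 cols 244.9 269.4
0.01 -0.084 rows 183.6 206.8 cols 245.1 269.3
0.0075 -0.088 rows 185.4 202.6 cols 248.3 266.1
0.019 -0.03 rows 189.7 244.2 cols 228.2 286.0
0.019 -0.0265 rows 191.1 246.5 cols 227.7 286.5
bar [268.34417277 188.68250438] [246.05775594 188.68881745] [268.56648998 187.35347485] grip bottom far edge [257.10269281 206.45664402] grip top far [256.98843964 240.17922309]
dx1mm [-6.37752665e-04 -1.16372536e+00]
slot px (np.float64(274.75), np.float64(105.1))
slot [0.5835483  0.20064592 0.0255    ]
[0.58368274 0.20092252 0.02      ]
```

```bash
python3 - <<'E'
from h import *
plan([.5845,.2010,.168],2.4595)
E
```

```text
shift [0.722 0.189 0.061] turn [-0.  0. -0.]
```

Call:
{"api": "play_rows", "payload": {"rows": "0.72 0.19 0 0 0 0 1; 0.72 0.19 0.06 0 0 0 1; 0.72 0.19 0.06 0 0 0 1; 0.72 0.19 0.06 0 0 0 1"}}

```text
time: 10.32
eef_pos: [0.5855, 0.2009, 0.1683]
orientation: [1.05, 2.96, -0.0]
wrist_force: [0.4, -1.4, -0.4]
grip_width: 0.186
```

```bash
python3 - <<'E'
from h import *
where();plan([.5845,.2010,.144],2.4595); im=read_camera('wrist');cv2.imwrite('pics/j1.png',cv2.resize(im[100:260,165:350],(740,640))[:600])
cv2.imwrite('pics/j2.png',read_camera('scene')[180:290,200:340].repeat(5,0).repeat(5,1))
E
```

```text
t 10.32 pos [0.5855 0.2009 0.1683] yaw 2.4597 z [ 9.e-04 -4.e-04 -1.e+00] q [ 2.040e-01  2.260e-01  1.574e+00 -1.000e-03  1.340e+00 -6.850e-01] F [ 0.4 -1.4 -0.4] T [0.02 0.01 0.  ] g 0.186
shift [ 0.009 -0.005  0.243] turn [0.     0.0002 0.    ]
```

View pics/j1.png

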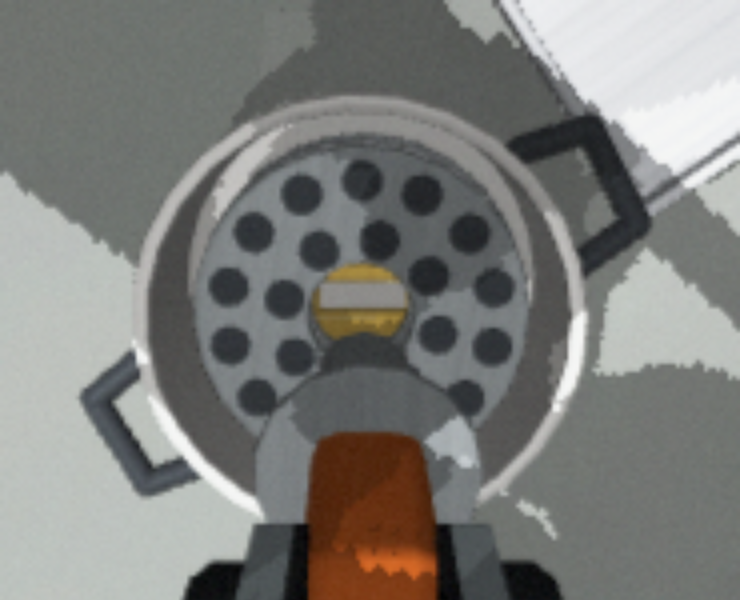

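View pics/j2.png

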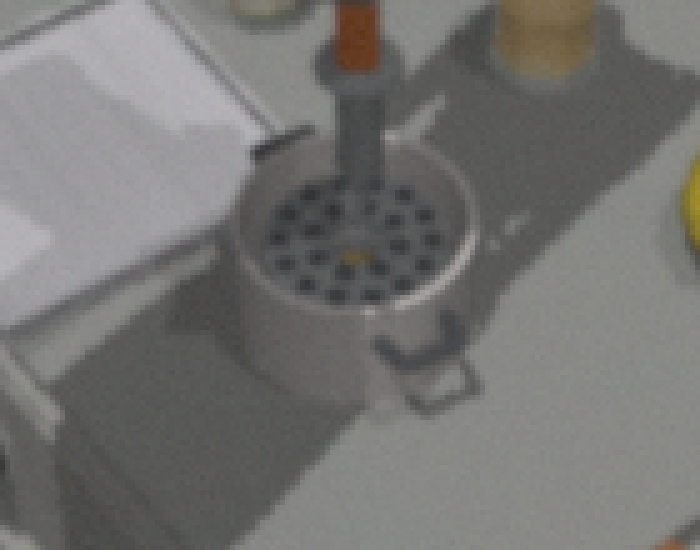

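Call:
{"api": "play_rows", "payload": {"rows": "0.009 -0.005 0.15 0 0 0 1; 0.009 -0.005 0.24 0 0 0 1; 0.009 -0.005 0.27 0 0 0 1; 0.009 -0.005 0.3 0 0 0 1; 0.009 -0.005 0.32 0 0 0 1"}}

```text
time: 11.05
eef_pos: [0.5839, 0.2022, 0.136]
orientation: [1.049, 2.961, 0.0]
wrist_force: [-0.6, 0.2, -1.6]
grip_width: 0.189
```

```bash
python3 - <<'E'
from h import *
where();plan([.5845,.2010,.122],2.4595); im=read_camera('wrist');cv2.imwrite('pics/k1.png',cv2.resize(im[110:260,165:350],(740,600)))
E
```

```text
t 11.05 pos [0.5839 0.2022 0.136 ] yaw 2.4607 z [ 3.e-04  1.e-04 -1.e+00] q [ 0.206  0.251  1.607 -0.     1.283 -0.684] F [-0.6  0.2 -1.6] T [-0.06 -0.    0.03] g 0.189
shift [-0.012 -0.006  0.14 ] turn [0.     0.     0.0002]
```

View pics/k1.png

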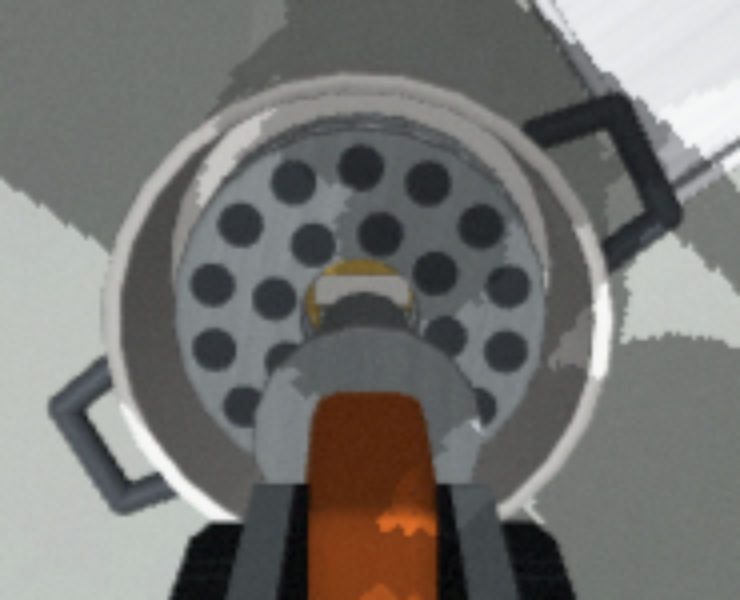

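Call:
{"api": "play_rows", "payload": {"rows": "-0.005 0 0.04 0 0 0 1; -0.005 0 0.08 0 0 0 1; -0.005 0 0.12 0 0 0 1; -0.005 0 0.15 0 0 0 1; -0.005 0 0.16 0 0 0 1"}}

```text
time: 11.72
eef_pos: [0.5839, 0.2018, 0.1195]
orientation: [-1.049, -2.961, 0.0]
wrist_force: [-0.3, 0.4, -1.7]
grip_width: 0.189
```

```bash
python3 - <<'E'
from h import *
for i in range(4):
    where();im=read_camera('wrist')
cv2.imwrite('pics/l1.png',cv2.resize(im[110:260,165:350],(740,600)))
E
```

```text
t 11.72 pos [0.5839 0.2018 0.1195] yaw 2.4606 z [-5.e-04 -1.e-04 -1.e+00] q [ 0.205  0.267  1.62   0.     1.255 -0.685] F [-0.3  0.4 -1.7] T [ 0.   -0.01 -0.01] g 0.189
t 11.78 pos [0.584  0.2018 0.1196] yaw 2.4606 z [-4.e-04 -1.e-04 -1.e+00] q [ 0.205  0.267  1.62  -0.     1.255 -0.685] F [-0.6  0.5 -1.3] T [-0.02 -0.   -0.  ] g 0.187
t 11.82 pos [0.584  0.2018 0.1198] yaw 2.4606 z [-2.e-04 -0.e+00 -1.e+00] q [ 0.205  0.267  1.62   0.     1.255 -0.685] F [ 0.4 -1.2 -1.3] T [-0.05  0.03 -0.05] g 0.182
t 11.88 pos [0.5841 0.2018 0.1199] yaw 2.4606 z [ 0. -0. -1.] q [ 0.205  0.267  1.619 -0.     1.255 -0.685] F [ 0.2  0.3 -0.4] T [-0.01  0.01  0.01] g 0.186
```

View pics/l1.png

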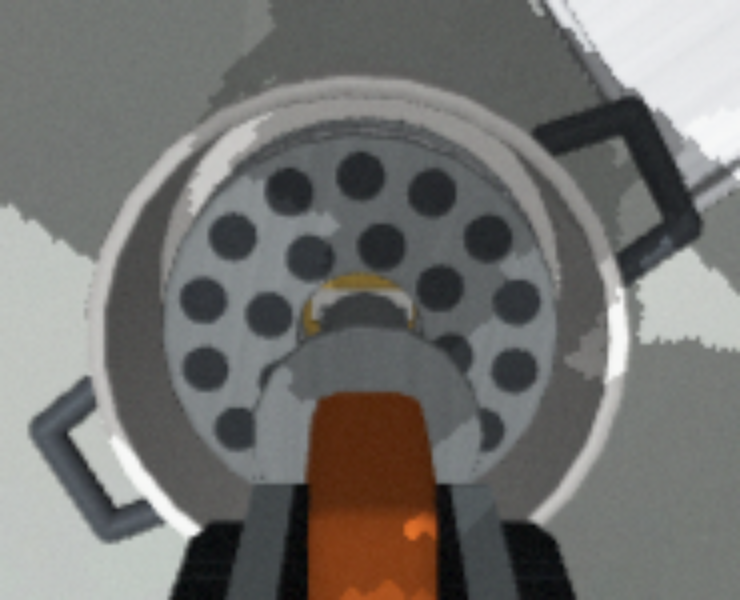

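Call:
{"api": "play_rows", "payload": {"rows": "-0.005 -0.002 0.02 0 0 0 1; -0.005 -0.002 0.035 0 0 0 1; -0.005 -0.002 0.05 0 0 0 1; -0.005 -0.002 0.06 0 0 0 1; -0.005 -0.002 0.06 0 0 0 1"}}

```text
time: 12.55
eef_pos: [0.5843, 0.2013, 0.1137]
orientation: [-1.049, -2.961, 0.0]
wrist_force: [0.2, 0.4, -1.5]
grip_width: 0.191
```

Call:
{"api": "play_rows", "payload": {"rows": "0 0 0.015 0 0 0 1; 0 0 0.03 0 0 0 1; 0 0 0.03 0 0 0 1"}}

```text
time: 12.92
eef_pos: [0.5842, 0.2013, 0.1107]
orientation: [-1.049, -2.961, 0.0]
wrist_force: [0.4, -0.4, -2.6]
grip_width: 0.18
```

Call:
{"api": "play_rows", "payload": {"rows": "0 0 0.015 0 0 0 1; 0 0 0.03 0 0 0 1; 0 0 0.045 0 0 0 1; 0 0 0.045 0 0 0 1"}}

```text
time: 13.42
eef_pos: [0.5842, 0.2013, 0.1062]
orientation: [-1.049, -2.961, 0.0]
wrist_force: [-0.1, 0.5, -0.9]
grip_width: 0.185
```

Call:
{"api": "play_rows", "payload": {"rows": "0 0 0.01 0 0 0 1; 0 0 0.02 0 0 0 1; 0 0 0.02 0 0 0 1"}}

```text
time: 13.8
eef_pos: [0.5843, 0.2013, 0.1043]
orientation: [-1.049, -2.961, 0.0]
wrist_force: [-0.4, 0.0, -2.1]
grip_width: 0.185
```

```bash
python3 - <<'E'
from h import *
for i in range(3):
    where();im=read_camera('wrist')
cv2.imwrite('pics/m1.png',cv2.resize(im[110:260,165:350],(740,600)))
E
```

```text
t 13.8 pos [0.5843 0.2013 0.1043] yaw 2.4607 z [-2.e-04 -1.e-04 -1.e+00] q [ 0.204  0.283  1.631 -0.     1.228 -0.686] F [-0.4  0.  -2.1] T [ 0.05 -0.03 -0.  ] g 0.185
t 13.85 pos [0.5843 0.2013 0.1043] yaw 2.4606 z [-1.e-04 -0.e+00 -1.e+00] q [ 0.204  0.283  1.631 -0.     1.228 -0.686] F [-0.8  0.1 -2.2] T [0.03 0.04 0.04] g 0.183
t 13.9 pos [0.5843 0.2014 0.1044] yaw 2.4606 z [-0.  0. -1.] q [ 0.204  0.283  1.631  0.     1.228 -0.685] F [ 0.   0.7 -2. ] T [0.07 0.04 0.01] g 0.187
```

View pics/m1.png

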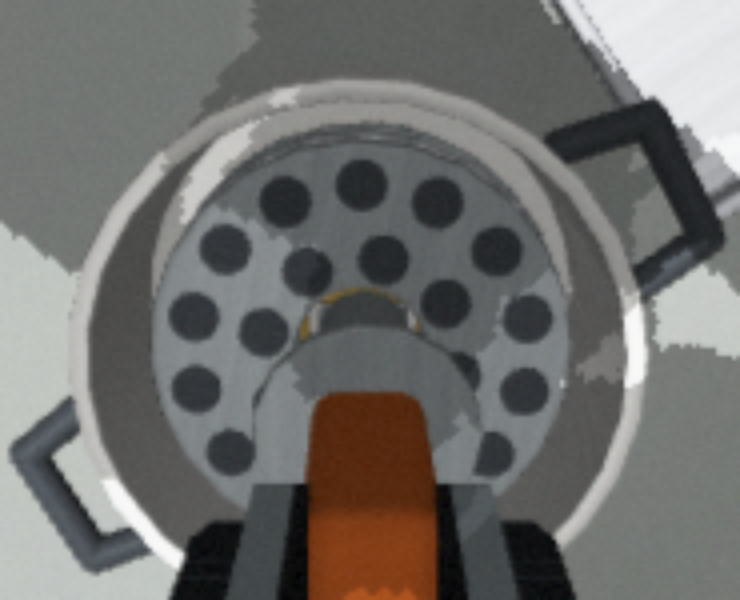

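Call:
{"api": "play_rows", "payload": {"rows": "0 0 0.01 0 0 0 1; 0 0 0.015 0 0 0 1; 0 0 0.015 0 0 0 1"}}

```text
time: 14.32
eef_pos: [0.5843, 0.2013, 0.1028]
orientation: [-1.049, -2.961, 0.0]
wrist_force: [0.5, 0.1, -1.8]
grip_width: 0.183
```

```bash
python3 - <<'E'
from h import *
for i in range(2):
    where();im=read_camera('wrist')
E
```

```text
t 14.32 pos [0.5843 0.2013 0.1028] yaw 2.4605 z [-1.e-04 -0.e+00 -1.e+00] q [ 0.204  0.285  1.632  0.     1.225 -0.686] F [ 0.5  0.1 -1.8] T [ 0.06  0.07 -0.02] g 0.183
t 14.38 pos [0.5843 0.2013 0.1028] yaw 2.4606 z [-1.e-04 -1.e-04 -1.e+00] q [ 0.204  0.285  1.632 -0.     1.225 -0.685] F [ 0.3  0.7 -1.5] T [ 0.04 -0.01 -0.01] g 0.188
```

Gently on to feel the shoulder.

Call:
{"api": "play_rows", "payload": {"rows": "0 0 0.007 0 0 0 1; 0 0 0.01 0 0 0 1; 0 0 0.01 0 0 0 1"}}

```text
time: 14.8
eef_pos: [0.5843, 0.2013, 0.1019]
orientation: [-1.049, -2.961, 0.0]
wrist_force: [-0.4, 0.4, -0.6]
grip_width: 0.185
```

Call:
{"api": "play_rows", "payload": {"rows": "0 0 0.005 0 0 0 1; 0 0 0.007 0 0 0 1; 0 0 0.007 0 0 0 1"}}

```text
time: 15.18
eef_pos: [0.5847, 0.2014, 0.1017]
orientation: [1.049, 2.961, 0.001]
wrist_force: [-0.6, -0.3, 2.2]
grip_width: 0.185
```

Call:
{"api": "play_rows", "payload": {"rows": "0 0 -0.02 0 0 0 1; 0 0 -0.02 0 0 0.02 1; 0 0 -0.02 0 0 0.04 1; 0 0 -0.02 0 0 0.06 1; 0 0 -0.02 0 0 0.08 1; 0 0 -0.02 0 0 0.08 1"}}

```text
time: 15.92
eef_pos: [0.5841, 0.2013, 0.1029]
orientation: [-1.751, -2.608, 0.001]
wrist_force: [0.2, -0.3, -1.3]
grip_width: 0.188
```

```bash
python3 - <<'E'
from h import *
where()
E
```

```text
t 15.93 pos [0.5841 0.2013 0.1029] yaw 1.9591 z [-5.e-04 -1.e-04 -1.e+00] q [ 0.204  0.284  1.632 -0.     1.225 -0.184] F [ 0.2 -0.3 -1.3] T [-0.    0.01  0.03] g 0.188
```

Call:
{"api": "play_rows", "payload": {"rows": "0 0 0 0 0 0.02 1; 0 0 0 0 0 0.045 1; 0 0 0 0 0 0.07 1; 0 0 0 0 0 0.095 1; 0 0 0 0 0 0.12 1; 0 0 0 0 0 0.13 1; 0 0 0 0 0 0.13 1"}}

```text
time: 16.8
eef_pos: [0.5843, 0.2012, 0.103]
orientation: [2.642, 1.701, -0.0]
wrist_force: [0.1, 0.3, -1.6]
grip_width: 0.183
```

```bash
python3 - <<'E'
from h import *
where();im=read_camera('wrist')
cv2.imwrite('pics/n1.png',cv2.resize(im[110:260,165:350],(740,600)))
E
```

```text
t 16.8 pos [0.5843 0.2012 0.103 ] yaw 1.144 z [-2.e-04 -2.e-04 -1.e+00] q [ 0.204  0.284  1.632 -0.     1.225  0.631] F [ 0.1  0.3 -1.6] T [-0.09 -0.07  0.  ] g 0.183
```

View pics/n1.png

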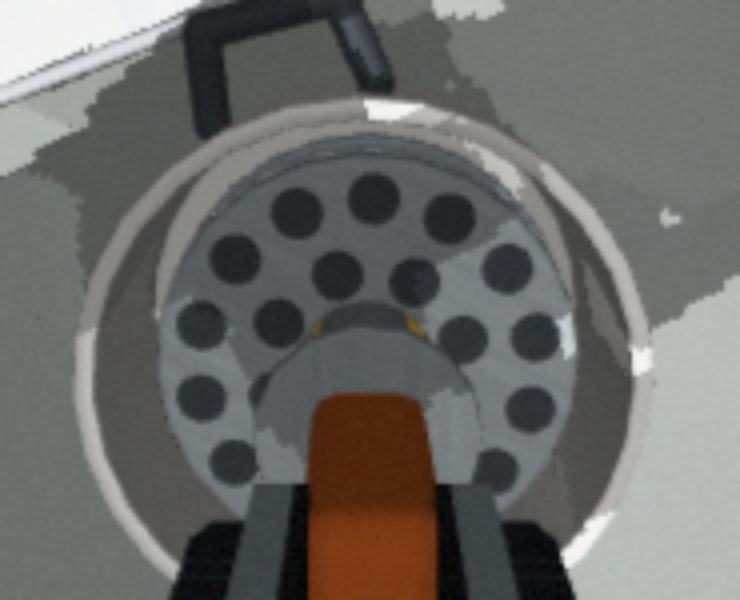

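Call:
{"api": "play_rows", "payload": {"rows": "0 0 -0.02 0 0 0 1; 0 0 -0.04 0 0 0 1; 0 0 -0.06 0 0 0 1; 0 0 -0.08 0 0 0 1; 0 0 -0.1 0 0 0 1; 0 0 -0.1 0 0 0 1"}}

```text
time: 17.6
eef_pos: [0.5845, 0.2014, 0.1134]
orientation: [2.644, 1.697, 0.0]
wrist_force: [-0.1, 0.6, -7.0]
grip_width: 0.184
```

```bash
python3 - <<'E'
from h import *
where();im=read_camera('wrist')
cv2.imwrite('pics/o1.png',cv2.resize(im[110:260,165:350],(740,600)))
E
```

```text
t 17.6 pos [0.5845 0.2014 0.1134] yaw 1.1412 z [ 3.e-04  1.e-04 -1.e+00] q [0.204 0.274 1.624 0.    1.243 0.634] F [-0.1  0.6 -7. ] T [-0.01  0.05  0.03] g 0.184
```

View pics/o1.png

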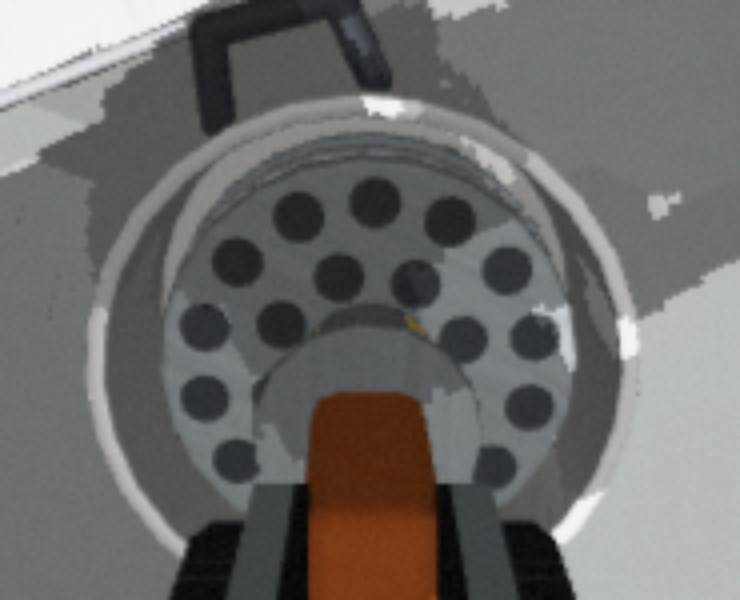

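Call:
{"api": "play_rows", "payload": {"rows": "0 0 -0.08 0 0 0 1; 0 0 -0.16 0 0 0 1; 0 0 -0.26 0 0 0 1; 0 0 -0.36 0 0 0 1; 0 0 -0.46 0 0 0 1; 0 0 -0.56 0 0 0 1; 0 0 -0.66 0 0 0 1; 0 0 -0.74 0 0 0 1; 0 0 -0.8 0 0 0 1; 0 0 -0.84 0 0 0 1; 0 0 -0.85 0 0 0 1"}}

```text
time: 19.02
eef_pos: [0.5844, 0.2014, 0.1984]
orientation: [2.644, 1.697, 0.0]
wrist_force: [0.2, 0.8, -6.4]
grip_width: 0.184
```

```bash
python3 - <<'E'
from h import *
where();im=read_camera('wrist')
cv2.imwrite('pics/p1.png',im)
sc=read_camera('scene');cv2.imwrite('pics/p2.png',sc)
tp=read_camera('top');cv2.imwrite('pics/p3.png',tp)
for c in('scene','top','wrist'): print(c,tip('tray',c))
E
```

```text
t 19.02 pos [0.5844 0.2014 0.1984] yaw 1.1411 z [ 1.e-04  1.e-04 -1.e+00] q [0.204 0.203 1.544 0.    1.394 0.634] F [ 0.2  0.8 -6.4] T [-0.01 -0.03  0.02] g 0.184
scene [(array([217.8048, 210.8928]), 0.56)]
top [(array([206.6944, 230.4   ]), 0.75)]
wrist [(array([164.608,  59.712]), 0.88)]
```

View pics/p1.png

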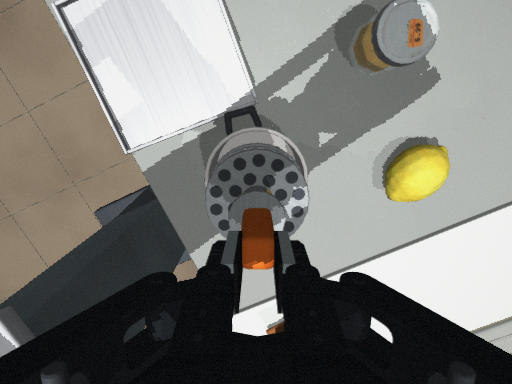

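View pics/p2.png

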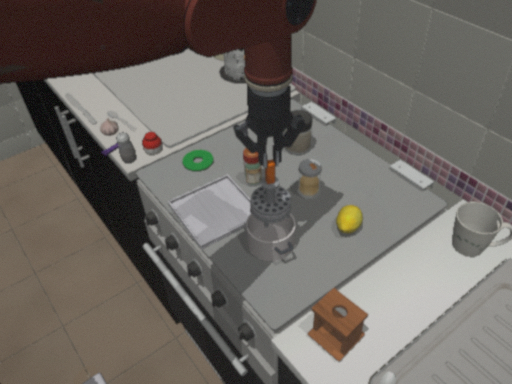

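```bash
python3 - <<'E'
import cv2
a=cv2.imread('pics/a_top.png')[190:275,160:255];cv2.imwrite('pics/p4.png',cv2.resize(a,(665,595),interpolation=cv2.INTER_CUBIC))
E
```

```text
(no output)
```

View pics/p4.png

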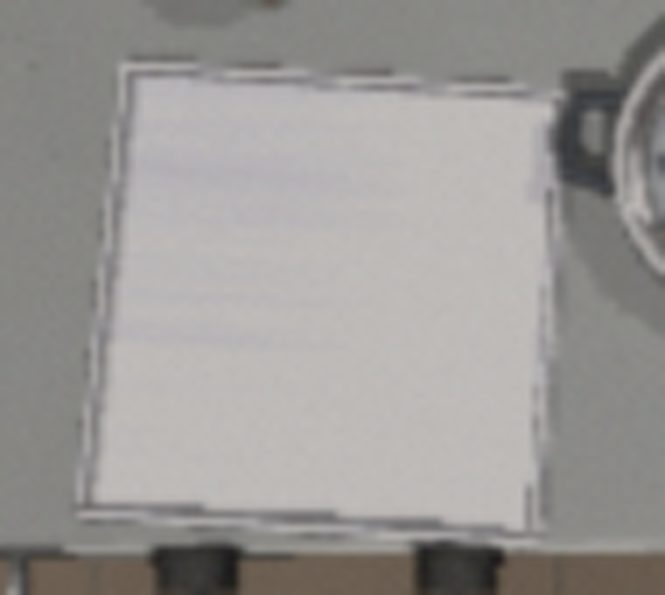

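```bash
python3 - <<'E'
from h import *
C=cam('top')
P=np.array([atz(C,(160+(u+.5)/7-.5,190+(v+.5)/7-.5),.014) for u,v in [(122,62),(562,92),(545,540),(80,518)]])
print(P.round(4),P.mean(0),[np.linalg.norm(P[i]-P[(i+1)%4]).round(4) for i in range(4)])
a=cam('scene')
print(tri([(a,(217.9,211)),(C,(206.3,230.2))]),atz(a,(217.9,211),0),atz(C,(206.3,230.2),0))
C2=cam('wrist');print(atz(C2,(164.6,59.7),0))
for u in [(127,152),(255,101)]:print(atz(C2,u,.014))
plan([.545,.367,.1984],1.1411)
E
```

```text
[[0.6292 0.4395 0.014 ]
 [0.6166 0.2741 0.014 ]
 [0.4521 0.2805 0.014 ]
 [0.4611 0.4498 0.014 ]] [0.53972988 0.36096298 0.014     ] [np.float64(0.1659), np.float64(0.1646), np.float64(0.1696), np.float64(0.1684)]
(array([ 0.54596481,  0.36443587, -0.00821532]), [array([ 0.4, -0.1]), array([-0.2,  0.3])]) [0.54138292 0.35801145 0.        ] [0.54625101 0.36290692 0.        ]
[0.53847102 0.35756091 0.        ]
[0.45103064 0.28411939 0.014     ]
[0.61319011 0.27340912 0.014     ]
shift [ 1.343 -1.046 -0.006] turn [-0.0001  0.0001 -0.    ]
```

Call:
{"api": "play_rows", "payload": {"rows": "0.05 -0.04 0 0 0 0 1; 0.15 -0.13 0 0 0 0 1; 0.28 -0.24 0 0 0 0 1; 0.42 -0.36 0 0 0 0 1; 0.56 -0.475 0 0 0 0 1; 0.7 -0.59 0 0 0 0 1; 0.84 -0.71 0 0 0 0 1; 0.98 -0.83 0 0 0 0 1"}}

```text
time: 20.32
eef_pos: [0.5493, 0.3263, 0.1982]
orientation: [-2.644, -1.697, -0.0]
wrist_force: [-0.5, -0.0, -5.9]
grip_width: 0.181
```

```bash
python3 - <<'E'
from h import *
where();plan([.540,.361,.13],1.1411)
E
```

```text
t 20.32 pos [0.5493 0.3263 0.1982] yaw 1.1412 z [-0.  0. -1.] q [0.413 0.253 1.486 0.    1.403 0.842] F [-0.5 -0.  -5.9] T [ 0.03 -0.02  0.  ] g 0.181
shift [ 0.277 -0.23   0.682] turn [-0. -0.  0.]
```

Call:
{"api": "play_rows", "payload": {"rows": "0.14 -0.12 0 0 0 0 1; 0.24 -0.2 0.05 0 0 0 1; 0.28 -0.23 0.15 0 0 0 1; 0.28 -0.23 0.28 0 0 0 1; 0.28 -0.23 0.4 0 0 0 1; 0.28 -0.23 0.5 0 0 0 1; 0.28 -0.23 0.57 0 0 0 1; 0.28 -0.23 0.6 0 0 0 1"}}

```text
time: 21.32
eef_pos: [0.5404, 0.3598, 0.1376]
orientation: [-2.644, -1.696, 0.001]
wrist_force: [0.5, -0.4, -6.9]
grip_width: 0.185
```

```bash
python3 - <<'E'
from h import *
where()
for n in('wrist','scene','top'):cv2.imwrite(f'pics/q_{n}.png',read_camera(n))
print(tip('tray','wrist'))
E
```

```text
t 21.32 pos [0.5404 0.3598 0.1376] yaw 1.1409 z [-5.e-04 -3.e-04 -1.e+00] q [ 0.466  0.322  1.516 -0.     1.303  0.896] F [ 0.5 -0.4 -6.9] T [ 0.02 -0.04 -0.07] g 0.185
[]
```

View pics/q_wrist.png

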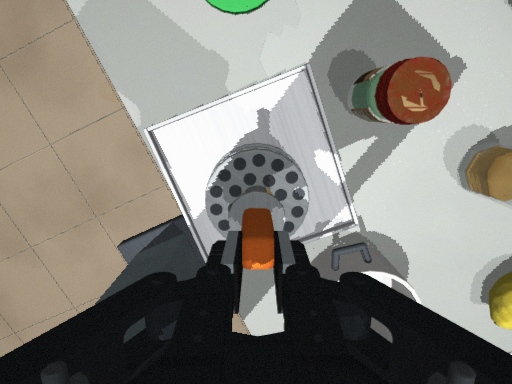

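View pics/q_scene.png

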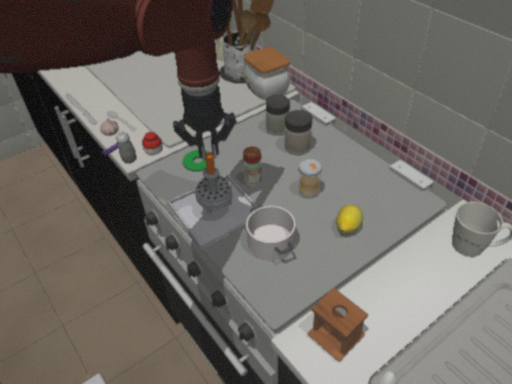

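```bash
python3 - <<'E'
from h import *
C=cam('wrist')
P=np.array([atz(C,u,.014) for u in [(148,130),(310,66),(356,222)]]);print(P.round(4),(P[0]+P[2])/2,np.linalg.norm(P[0]-P[1]),np.linalg.norm(P[2]-P[1]))
E
```

```text
[[0.4639 0.4496 0.014 ]
 [0.6289 0.4377 0.014 ]
 [0.6157 0.2752 0.014 ]] [0.53979047 0.3624076  0.014     ] 0.16544780619682 0.16301878532222946
```

Call:
{"api": "play_rows", "payload": {"rows": "0.014 -0.006 0.07 0 0 0 1; 0.014 -0.006 0.14 0 0 0 1; 0.014 -0.006 0.2 0 0 0 1; 0.014 -0.006 0.24 0 0 0 1; 0.014 -0.006 0.265 0 0 0 1; 0.014 -0.006 0.28 0 0 0 1; 0.014 -0.006 0.29 0 0 0 1; 0.014 -0.006 0.3 0 0 0 1; 0.014 -0.006 0.3 0 0 0 1"}}

```text
time: 22.65
eef_pos: [0.5405, 0.3616, 0.1082]
orientation: [-2.644, -1.697, -0.0]
wrist_force: [-0.6, -0.2, -6.3]
grip_width: 0.189
```

Call:
{"api": "play_rows", "payload": {"rows": "0 0 0.008 0 0 0 1; 0 0 0.015 0 0 0 1; 0 0 0.023 0 0 0 1; 0 0 0.03 0 0 0 1; 0 0 0.03 0 0 0 1"}}

```text
time: 23.28
eef_pos: [0.5406, 0.3617, 0.1053]
orientation: [-2.644, -1.697, -0.0]
wrist_force: [-0.0, 0.3, -5.9]
grip_width: 0.193
```

Call:
{"api": "play_rows", "payload": {"rows": "0 0 0.008 0 0 0 1; 0 0 0.015 0 0 0 1; 0 0 0.02 0 0 0 1; 0 0 0.02 0 0 0 1"}}

```text
time: 23.78
eef_pos: [0.5409, 0.3617, 0.1037]
orientation: [2.644, 1.697, 0.001]
wrist_force: [-0.4, 0.2, -1.5]
grip_width: 0.186
```

Call:
{"api": "play_rows", "payload": {"rows": "0 0 0.008 0 0 0 1; 0 0 0.016 0 0 0 1; 0 0 0.022 0 0 0 1; 0 0 0.022 0 0 0 1"}}

```text
time: 24.28
eef_pos: [0.5405, 0.3616, 0.1009]
orientation: [-2.644, -1.697, 0.0]
wrist_force: [-0.2, 0.4, -1.4]
grip_width: 0.186
```

Call:
{"api": "play_rows", "payload": {"rows": "0 0 0.005 0 0 0 1; 0 0 0.008 0 0 0 1; 0 0 0.008 0 0 0 1"}}

```text
time: 24.65
eef_pos: [0.5408, 0.3618, 0.1007]
orientation: [2.644, 1.697, 0.001]
wrist_force: [-0.5, 0.0, 1.6]
grip_width: 0.187
```

Call:
{"api": "play_rows", "payload": {"rows": "0 0 -0.005 0 0 0 0.7; 0 0 -0.005 0 0 0 0.5; 0 0 -0.005 0 0 0 0.3; 0 0 -0.005 0 0 0 0.3; 0 0 -0.005 0 0 0 0.3; 0 0 -0.005 0 0 0 0.3"}}

```text
time: 25.4
eef_pos: [0.5405, 0.3616, 0.1007]
orientation: [2.644, 1.697, 0.0]
wrist_force: [-0.3, -0.4, -0.3]
grip_width: 0.7
```

```bash
python3 - <<'E'
from h import *
where()
for n in('wrist','scene'):cv2.imwrite(f'pics/r_{n}.png',read_camera(n))
E
```

```text
t 25.4 pos [0.5405 0.3616 0.1007] yaw 1.1411 z [ 0.  0. -1.] q [ 0.468  0.359  1.543 -0.     1.24   0.898] F [-0.3 -0.4 -0.3] T [-0.02  0.05 -0.  ] g 0.7
```

View pics/r_wrist.png

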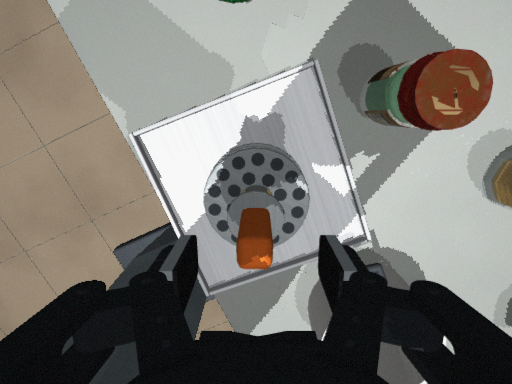

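Skewer released and standing free between the fingers. Retreat straight up.

Call:
{"api": "play_rows", "payload": {"rows": "0 0 -0.1 0 0 0 0.3; 0 0 -0.3 0 0 0 0.3; 0 0 -0.6 0 0 0 0.3; 0 0 -1 0 0 0 0.3; 0 0 -1 0 0 0 0.3"}}

```text
time: 26.12
eef_pos: [0.5435, 0.3631, 0.2077]
orientation: [2.643, 1.696, 0.016]
wrist_force: [-0.1, 0.2, -0.2]
grip_width: 0.696
```

Call:
{"api": "play_rows", "payload": {"rows": "-0.8 0 -0.6 0 0 0 0.3; -0.8 0 -0.6 0 0 0 0.3; -0.8 0 -0.6 0 0 0 0.3; -0.8 0 -0.6 0 0 0 0.3"}}

```text
time: 26.62
eef_pos: [0.5071, 0.2891, 0.2604]
orientation: [-2.644, -1.696, -0.0]
wrist_force: [-0.4, -0.5, -0.1]
grip_width: 0.699
```

```bash
python3 - <<'E'
from h import *
where();C=cam('wrist')
for n in('wrist','scene','top'):cv2.imwrite(f'pics/s_{n}.png',read_camera(n))
for n in ('disc_coarse_center','tray','skewer_grip'):print(n,tip(n,'wrist'))
print(proj(C,[.5405,.3617,.049]),proj(C,[.5405,.3617,.117]))
cv2.imwrite('pics/s2.png',cv2.resize(cv2.imread('pics/s_scene.png')[140:270,140:300],(736,598),interpolation=cv2.INTER_CUBIC))
E
```

```text
t 26.62 pos [0.5071 0.2891 0.2604] yaw 1.1409 z [-1.e-04  3.e-04 -1.e+00] q [0.383 0.088 1.557 0.    1.497 0.813] F [-0.4 -0.5 -0.1] T [-0.05 -0.06  0.  ] g 0.699
disc_coarse_center [(array([258.5088, 101.1072]), 0.59)]
tray []
skewer_grip [(array([255.6928,  94.8864]), 0.96)]
[258.16310385  99.82163746] [258.28225775  97.69304399]
```

View pics/s_wrist.png

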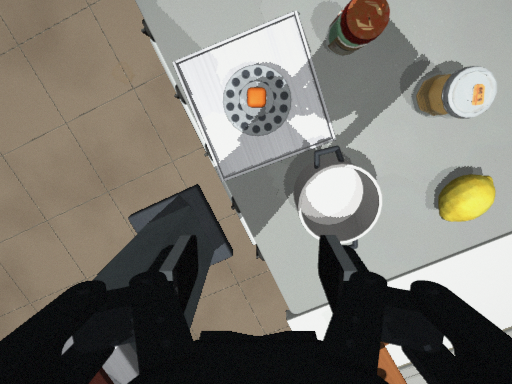

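View pics/s2.png

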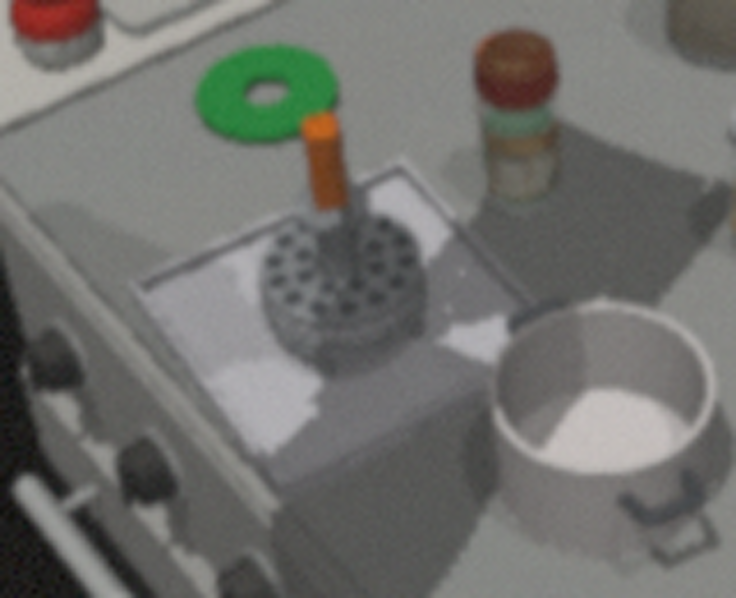

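View pics/s_top.png

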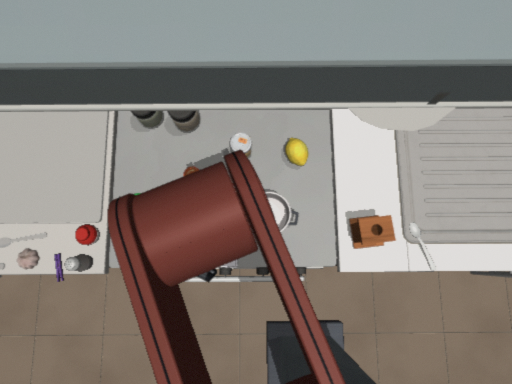

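```bash
python3 -c "
from station import *
print(sign_off())"
```

```text
the job is handed in; nothing more can be done
None
```

I drew the skewer from its stand, threaded it through the three discs and into the foot plate's slot, and locked it. I then stood the whole stack in the middle of the aluminium tray and released it, and the job is handed in after about 27 s. I found the slot angle (about 0.89 rad in the world frame) with the wrist camera before lowering. The tip then passed through with no force I could feel, and the shoulder met the insert at about 4 N.

- **Lock and lift:** I turned the skewer 1.32 rad, which met no resistance. On lifting, the downward force rose by about 5 N, which fits the plate and three discs, and the discs came up together.
- **Setting down:** The stack touched down at the expected height. The skewer was seated at about 3 N before I opened the fingers.
- **Final pictures:** The pot is empty and the stack stands upright within about 2 mm of the tray's centre. The skewer is standing in it and the gripper is well clear. The honey jar and lemon look unmoved, and so does the spice jar as far as the pictures show it. I didn't measure their positions again, and I left the green look-alike disc alone.
- **Checks that disagreed or failed:** The network put the grip about 5 mm off in x in the fixed cameras' pictures. Hand-picked pixels and the wrist camera agreed with each other, so I used those. In the last pictures the network did not report the tray, so I judged the centring from the tray's corners instead.

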